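# Index the tube carousel to its next hole by feel

### The arm

A 6-joint arm with a two-finger parallel gripper is mounted at the origin on the work surface. World frame = base frame: x ahead of the robot, y to its left, z up, the work surface at z = 0. Lengths are in m, angles in rad, forces in N, time in s.
With the tool pointing down it reaches from about 0.4 to 0.825 m from the base axis. Payload 7 kg.
Tool frame: the origin (TCP) lies midway between the tips of the shut fingers; the grasp point (between the pads) lies hold_point_z behind it (hold_point_z is the distance from the TCP to the grasp point, in m); z points along the fingers, y is the line along which they close (so a half turn about z gives the same grasp; the last joint's range is limited). The gripper opens to 88 mm and grips with 3 to 60 N. Pads are 19 mm wide; open, the fingers measure 130 mm over their backs; the gripper's body (78 mm by 193 mm) begins 47 mm behind the grasp point.
Start: joints at [-1.047, 0.359, 0.012, 0, -1.224, -0.288], TCP at [0.158, -0.656, 0.227] pointing down, gripper open.
Joint ranges: [-3.07, 3.07], [-1.43, 2.12], [-1.02, 1.25], [-3.03, 1.67], [-3.05, -0], [-3.03, 3.03]. Speed limits (rad/s): [2.39, 2.39, 3.01, 3.14, 3.14, 3.14].

### API

Orientations are given as [roll, pitch, yaw] about the fixed x, y, z axes, in that order (R = Rz(yaw) Ry(pitch) Rx(roll)).
In Python, from station import * gives the robot as it stands.
- The arm moves only by the tool apply_moves, never from a script. Its argument "steps" is a list of rows, each an object with "translation": the shift along the world's x, y, z scaled (see below), a list of three; "rotation": the turn, a rotation vector about the world's x, y, z scaled (see below), a list of three. A call has exactly 10 rows; each row is the pose to reach, as a shift and turn from the pose commanded when the call began; what a row does not reach only later rows make up. The controller multiplies each number of a shift by 250 mm and each number of a turn by 30 degrees. A row lasts 1/12 s, in which the tool goes at most 41.7 mm and 7.16 degrees, less where a joint would pass 70% of its speed; a pose out of reach is approached as far as the arm can. A call with a number of a shift or a turn outside -1 to 1 is refused whole. A call with a gripper value outside its range is refused whole. "jaw" is the closure, from -1 (fully open) to 1 (shut), so that 0 is half open, set as the call begins (left out, the last holds). The fingers move at their own pace and stop on an object; "newtons" is the grip in N (left out, the last holds). Time passes only in rows, so rows that repeat a pose let the fingers close, or fill a call up. It gives the time, the measured TCP pose, the force, the opening and the grip force at its end, in the units of the state.
- get_state(): the state, without advancing time (a new reading comes with each control period).
- grab_frame(name): name is "scene" or "top"; returns the picture (400x640x3 uint8, blue, green, red); there is no depth.
- camera_model(name): a dict with "fx", "fy", "cx", "cy" (pixels), "xyz" and "rotation" of the camera in the world. Camera axes: x right, y down, z forward; pixel columns grow to the right and rows downward; lengths in m; the calibration is good to about 2 mm. A picture is of the moment at which its call begins. camera_model takes no time and is no camera call.
- job_done(): hands the job in; it is judged then, once.
The state is a dict: "t": time; "q": joint angles; "qd": joint speeds; "joint_efforts": joint torques, N m; "eef_pos": TCP position; "ee_rot": TCP orientation; "force": force on the tool from outside, world axes, zero at the start; "moment": the same for the moment, N m; "width": finger opening in m; "gripper_force": force on a finger pad.
Only numpy, scipy, OpenCV 4.12 (cv2) and the standard library are available. Lean on these libraries where they do the work, as an engineer would, in place of code of your own. Each camera call takes 0.05 s, during which the arm holds its last target. There are 200 camera calls.

### The job

The tube carousel is locked by a spring plunger with a red knob. Pull the knob up, turn the carousel counter-clockwise (seen from above) and feel for the next index hole, hidden under the disc, until the pin snaps fully down into it, then let go: the first hole you come to, not the one after. Keep the amber jar standing upright on the carousel, and leave the other glassware and boxes where they are.

Things in the scene. Friction and masses are not known exactly. Their poses are not given: they have to be found in the camera images.
- carousel_hub (a point): Centre of the top face of the carousel, on its vertical turning axis, 55 mm above the bench. The carousel is a white disc of 280 mm diameter on a grey round foot (310 mm diameter, 28 mm high) fixed to the bench; its x axis points from the hub away from the red knob and turns with the disc. Five tubes with blue caps (tops 134 mm above the bench) are fixed in an orange holder on the half of the disc away from the knob, 108 mm from the axis.
- carousel (a joint): Turn of the carousel in rad: 0 at the start, growing counter-clockwise seen from above. It turns stiffly (about 1 N at the knob with the pin lifted) and stays where left. At 0 it is locked by the pin. The next hole lies somewhere between 0.55 and 0.85, different each time and not visible; the one after lies 0.50 beyond that. End stops at -0.30 and 1.45. A seated pin has about 0.02 rad of play either way.
- knob (a point): Centre of the red knob of the spring plunger: an upright round head of 30 mm diameter and 22 mm height on a 12 mm stem, mounted on the disc 105 mm from the axis and turning with it. When the pin is seated its centre is 94 mm above the bench (39 mm above the disc); below it a steel bush of 24 mm diameter rises 15 mm above the disc.
- plunger (a joint): Lift in m: 0 with the pin fully down in a hole, 0.010 with it on the index ring between holes, 0.018 at most. Spring: 5 N down at 0, 9.5 N at full lift. Let go between holes, the pin rides on the ring (4 to 6 N to push the knob round) and drops by itself at a hole: the push goes slack for a few mm, then the pin meets the hole's far wall and the disc stops dead.
- vial_mid (a point): Half-way up the amber jar with a black lid (52 mm diameter, 95 mm high) that stands loose on the disc near the hub.
- beaker_mid (a point): Half-way up the empty glass beaker (70 mm diameter, 90 mm high) standing beside the carousel.
- jar_mid (a point): Half-way up the clear jar with a white lid (60 mm diameter, 70 mm high) standing beside the carousel.
- green_mid (a point): Half-way up the green bottle (60 mm diameter, 210 mm high), to the left.
- clear_mid (a point): Half-way up the clear bottle with a brass cap (62 mm diameter, 180 mm high), to the right.
- tip_box_mid (a point): Centre of the grey and pink pipette tip box (85 x 125 x 72 mm), to the right.
Not all that is in view belongs to the job. Leave any purple look-alike of the part that bears green_mid alone. What is shaped like the part that bears beaker_mid but green is not meant.

How it is judged:
On the way, in this order (a step that is already met when the one before it is completed fails the run):
1. the plunger is pulled up clear of its first hole, the carousel not yet turned (value of joint plunger above 0.009 m and value of joint carousel below 0.1 rad), for 0.05 s.
2. the carousel is turned counter-clockwise out of the first hole with the pin up (value of joint carousel above 0.12 rad and value of joint plunger above 0.006 m), for 0.05 s.
At the end, for the whole second after the job is handed in: The pin is down (within 2 mm) in the next hole: the carousel rests 0.48 to 0.92 rad counter-clockwise of its start; the amber jar stands on the disc, upright within 0.15 rad, axis within 85 mm of the hub; the five bystanders are upright and within 30 mm of where they were (value of joint plunger below 0.002 m and value of joint carousel between 0.48 and 0.92 rad and velocity of joint carousel between -0.02 and 0.02 rad/s and angle between each of vial_mid, beaker_mid, jar_mid, green_mid, clear_mid, tip_box_mid's own z axis and vertical below 0.15 rad and height (world z) of vial_mid above 0.095 m and horizontal distance between vial_mid and carousel_hub below 0.085 m and distance of each of beaker_mid, jar_mid, green_mid, clear_mid, tip_box_mid from where it was at the start of the episode below 0.03 m); the robot touches nothing.
It fails at once if the amber jar is tipped over or falls off the carousel (angle between vial_mid's own z axis and vertical above 0.6 rad or height (world z) of vial_mid below 0.07 m).
It fails at once if a bystander (beaker, clear jar, green bottle, clear bottle, tip box) is knocked over or pushed away by more than 5 cm (angle between any of beaker_mid, jar_mid, green_mid, clear_mid, tip_box_mid's own z axis and vertical above 0.6 rad or distance of any of beaker_mid, jar_mid, green_mid, clear_mid, tip_box_mid from where it was at the start of the episode above 0.05 m).
It also fails if it takes over 45 s, if anything falls off the work surface, if the arm or the gripper's body presses on something with over 40 N, if the wrist force passes 120 N, or if a joint passes its speed limit or range.

## Working session

There is one attempt and no reset: what is moved stays moved. The work goes in short steps, Python scripts to look and compute and a tool call to move; the robot and the scene stay as the last step left them, time stands still between calls to the robot, and variables do not carry over. Pictures are saved under pics/ and viewed, at most 10 in all, crops included, and the job is handed in when it is done.

Besides the shell and the picture viewer there is one more tool, called after "Call:" as name([rows], argument=value, ...), one row to a line, values as JSON. apply_moves: Moves the arm, as the interface text tells. Shifts and turns lie within -1 to 1; 1 stands for 250 mm of shift or 30 degrees of turn. Its arguments: {"type":"object","properties":{"steps":{"type":"array"},"jaw":{"type":"number"},"newtons":{"type":"number"}},"required":["steps"]}

```bash
mkdir -p pics
python3 - <<'E'
from station import *
import cv2
for n in("scene","top"):
    cv2.imwrite(f"pics/{n}0.png",grab_frame(n)); print(camera_model(n))
s=get_state(); print({k:s[k] for k in("t","eef_pos","ee_rot","force","width")}); print([k for k in dir() if 'hold' in k])
E
```

```text
{'fx': 390.28188282016947, 'fy': 390.28188282016947, 'cx': 320.121778875378, 'cy': 198.38070882843638, 'xyz': array([ 1.06582567, -0.55034666,  0.93606299]), 'rotation': array([-2.44243044,  0.0092474 ,  0.70271726])}
{'fx': 376.42360209326523, 'fy': 376.42360209326523, 'cx': 321.5167960133463, 'cy': 205.1815381001459, 'xyz': array([0.55316404, 0.01190603, 1.1905074 ]), 'rotation': array([-3.08843683, -0.01452848, -1.57776936])}
{'t': 0.1, 'eef_pos': array([ 0.15756202, -0.6559098 ,  0.22573055]), 'ee_rot': array([ 3.14011765e+00, -1.55129581e-04, -2.90583922e+00]), 'force': array([ 0.40513204,  0.76095505, -0.51460801]), 'width': 0.08750835569724685}
['hold_point_z']
```

View pics/scene0.png

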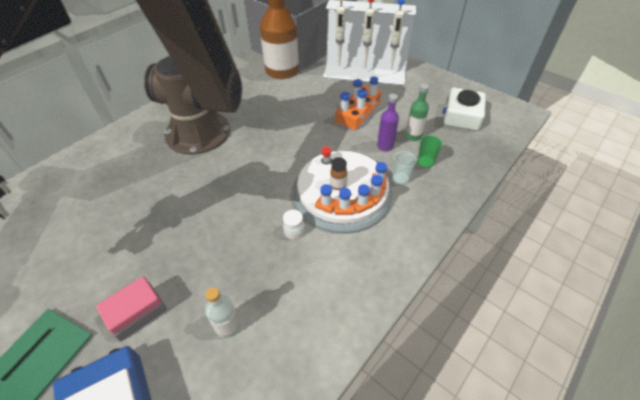

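View pics/top0.png

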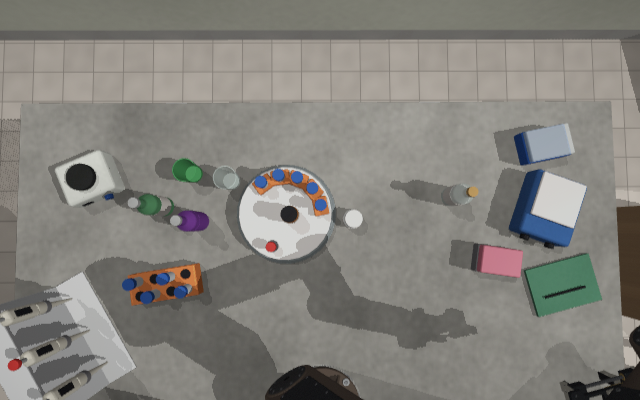

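The top view shows the carousel disc near (285,213), the red knob at (271,246), the amber jar's lid at (289,214), the clear jar at (352,218) and the beaker at (226,177). In the scene view the knob is at (326,153) and the amber jar's lid at (339,164). Next I triangulate these.

```bash
cat > h.py <<'E'
import numpy as np, cv2
from scipy.spatial.transform import Rotation as R
from station import *
def ray(n,uv):
    m=camera_model(n); A=R.from_euler('xyz',m['rotation']).as_matrix()
    d=A@np.array([(uv[0]-m['cx'])/m['fx'],(uv[1]-m['cy'])/m['fy'],1]); return np.array(m['xyz']),d/np.linalg.norm(d)
def tri(a,b):
    (p,d),(q,e)=ray('scene',a),ray('top',b)
    s=np.linalg.lstsq(np.c_[d,-e],q-p,rcond=None)[0]; P,Q=p+s[0]*d,q+s[1]*e
    return (P+Q)/2,np.linalg.norm(P-Q)
def atz(n,uv,z):
    p,d=ray(n,uv); return p+d*(z-p[2])/d[2]
def red(im,box):
    x0,y0,x1,y1=box; c=im[y0:y1,x0:x1].astype(int); w=np.clip(c[...,2]-np.maximum(c[...,0],c[...,1])-60,0,None)*1.
    v,u=np.mgrid[y0:y1,x0:x1]; return (u*w).sum()/w.sum(),(v*w).sum()/w.sum()
E
python3 - <<'E'
from h import *
a,b=cv2.imread('pics/scene0.png'),cv2.imread('pics/top0.png')
ra,rb=red(a,(316,143,336,160)),red(b,(260,236,282,256))
print(ra,rb,tri(ra,rb)); print('knob@z',atz('top',rb,.1),atz('scene',ra,.097))
# disc: white mask ellipse
g=(b.min(2)>150).astype('uint8'); g[:150]=0;g[270:]=0;g[:,:235]=0;g[:,336:]=0
c=max(cv2.findContours(g,0,1)[0],key=cv2.contourArea); e=cv2.minEnclosingCircle(c); print(e,cv2.fitEllipse(cv2.convexHull(c)),atz('top',e[0],.055))
print('vial lid',tri((339,163),(289,214)),atz('top',(289,214),.15))
f=lambda i,b:cv2.resize(i[b[1]:b[3],b[0]:b[2]],None,fx=5,fy=5,interpolation=2)
cv2.imwrite('pics/c1.png',np.hstack([f(a,(285,140,365,240)),f(b,(240,165,320,265))]))
for n,u,z in(('clearjar',(354,219),.07),('beaker',(228,178),.09),('green',(133,202),.21),('purple',(176,220),.2)): print(n,atz('top',u,z))
E
```

```text
(np.float64(325.800913589646), np.float64(150.68062428625808)) (np.float64(270.4493311714633), np.float64(246.39298743413053)) (array([0.49247918, 0.14328928, 0.09765049]), np.float64(0.0015367250055188088))
knob@z [0.49317981 0.14352032 0.1       ] [0.49148151 0.14329115 0.097     ]
((284.8453369140625, 213.1001739501953), 46.509300231933594) ((284.8708801269531, 213.06629943847656), (91.39373779296875, 93.0513916015625), 47.505760192871094) [0.59025883 0.10567274 0.055     ]
vial lid (array([0.58555278, 0.08743108, 0.14505495]), np.float64(0.002136518684158296)) [0.58459521 0.08637464 0.15      ]
clearjar [ 0.57084823 -0.10128352  0.07      ]
beaker [0.69302625 0.26885851 0.09      ]
green [0.61652147 0.48573602 0.21      ]
purple [0.56932176 0.37800296 0.2       ]
```

View pics/c1.png

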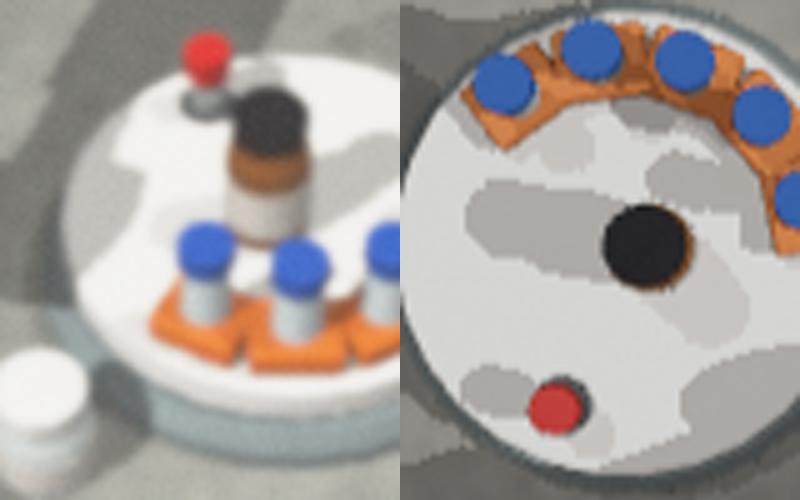

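The crop confirms the knob is standing clear, with the amber jar about 107 mm from it. Knob ≈ (0.493, 0.1435), hub ≈ (0.590, 0.1057). I'll use a tangential grip, with the tool turned −34.5°. Now I swing over at height.

Call:
apply_moves([
  {"translation":[0.12,0.11,0.03],"rotation":[0,0,-0.1]},
  {"translation":[0.24,0.22,0.06],"rotation":[0,0,-0.2]},
  {"translation":[0.36,0.33,0.09],"rotation":[0,0,-0.3]},
  {"translation":[0.48,0.44,0.1],"rotation":[0,0,-0.4]},
  {"translation":[0.6,0.55,0.1],"rotation":[0,0,-0.5]},
  {"translation":[0.72,0.66,0.1],"rotation":[0,0,-0.6]},
  {"translation":[0.84,0.77,0.1],"rotation":[0,0,-0.6]},
  {"translation":[0.96,0.88,0.1],"rotation":[0,0,-0.6]},
  {"translation":[0.98,0.94,0.1],"rotation":[0,0,-0.6]},
  {"translation":[0.98,0.94,0.1],"rotation":[0,0,-0.6]},
], jaw=-1, newtons=30)

```text
t: 0.93
eef_pos: [0.4045, -0.4183, 0.2512]
ee_rot: [3.141, -0.0, 3.067]
force: [-0.4, -0.0, 0.0]
width: 0.0876
gripper_force: 0.0
```

Call:
apply_moves([
  {"translation":[0.04,0.11,0],"rotation":[0,0,-0.1]},
  {"translation":[0.08,0.22,0],"rotation":[0,0,-0.2]},
  {"translation":[0.12,0.33,0],"rotation":[0,0,-0.3]},
  {"translation":[0.16,0.44,0],"rotation":[0,0,-0.4]},
  {"translation":[0.2,0.55,0],"rotation":[0,0,-0.5]},
  {"translation":[0.24,0.66,0],"rotation":[0,0,-0.55]},
  {"translation":[0.28,0.77,0],"rotation":[0,0,-0.55]},
  {"translation":[0.32,0.88,0],"rotation":[0,0,-0.55]},
  {"translation":[0.34,0.98,0],"rotation":[0,0,-0.55]},
  {"translation":[0.34,1,0],"rotation":[0,0,-0.55]},
])

```text
t: 1.77
eef_pos: [0.4882, -0.1691, 0.2514]
ee_rot: [3.141, -0.0, 2.777]
force: [-0.0, 0.1, 0.0]
width: 0.0876
gripper_force: 0.0
```

Call:
apply_moves([
  {"translation":[0.01,0.11,0],"rotation":[0,0,0]},
  {"translation":[0.01,0.22,0],"rotation":[0,0,0]},
  {"translation":[0.02,0.33,0],"rotation":[0,0,0]},
  {"translation":[0.02,0.44,0],"rotation":[0,0,0]},
  {"translation":[0.02,0.55,0],"rotation":[0,0,0]},
  {"translation":[0.02,0.66,0],"rotation":[0,0,0]},
  {"translation":[0.02,0.77,0],"rotation":[0,0,0]},
  {"translation":[0.02,0.88,0],"rotation":[0,0,0]},
  {"translation":[0.02,0.98,0],"rotation":[0,0,0]},
  {"translation":[0.02,1,0],"rotation":[0,0,0]},
])

```text
t: 2.6
eef_pos: [0.4928, 0.0807, 0.2514]
ee_rot: [3.141, -0.0, 2.777]
force: [-0.2, 0.4, -0.1]
width: 0.088
gripper_force: 0.0
```

Run:
```python
from h import *
s=get_state(); print(hold_point_z,{k:s[k] for k in("t","q","eef_pos","ee_rot","force","width")})
cv2.imwrite('pics/top1.png',grab_frame('top'))
p=np.array([.4928,.1434]);h=np.array([.5901,.1057]); print(np.degrees(np.arctan2(*(p-h)[::-1])),p-s['eef_pos'][:2],(p-s['eef_pos'][:2])/.25)
```

```text
0.0188 {'t': 2.6, 'q': array([ 5.56365144e-01,  4.96254002e-02, -3.26251412e-01, -1.92757222e-04,
       -1.19480519e+00, -2.49210552e+00]), 'eef_pos': array([0.49281677, 0.08069643, 0.25140188]), 'ee_rot': array([ 3.14139317e+00, -7.36545454e-05,  2.77657784e+00]), 'force': array([-0.24741479,  0.41842005, -0.14867158]), 'width': 0.08796513361851196}
158.82057044945256 [-1.67695925e-05  6.27035681e-02] [-6.70783698e-05  2.50814272e-01]
```

Run:
```python
import cv2
a=cv2.imread('pics/top1.png')[120:320,180:440]
cv2.imwrite('pics/c2.png',cv2.resize(a,None,fx=3,fy=3,interpolation=2))
```

```text
(no output)
```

View pics/c2.png

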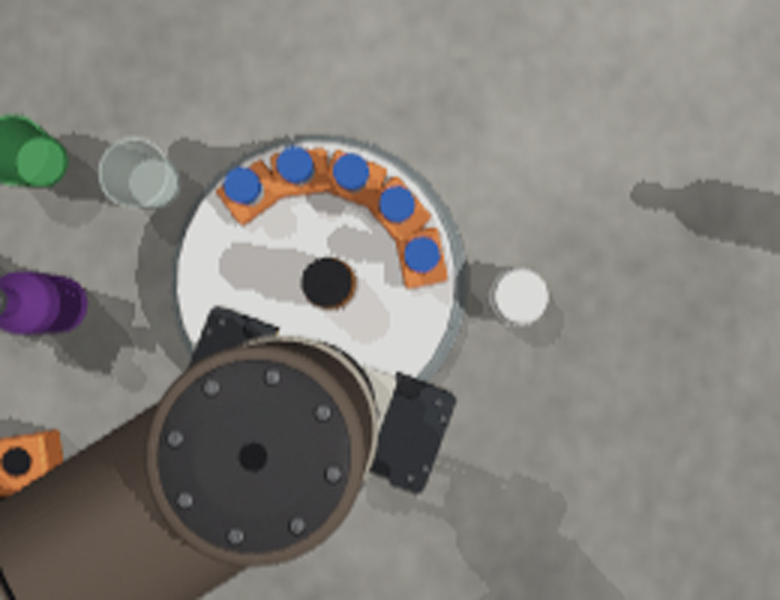

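The picture shows that the gripper's long side runs tangentially and is clear of the jar (lid at crop 328,283). Centring over the knob and going down.

Call:
apply_moves([
  {"translation":[0,0.13,0],"rotation":[0,0,0]},
  {"translation":[0,0.251,0],"rotation":[0,0,0]},
  {"translation":[0,0.251,-0.12],"rotation":[0,0,0]},
  {"translation":[0,0.251,-0.24],"rotation":[0,0,0]},
  {"translation":[0,0.251,-0.36],"rotation":[0,0,0]},
  {"translation":[0,0.251,-0.46],"rotation":[0,0,0]},
  {"translation":[0,0.251,-0.55],"rotation":[0,0,0]},
  {"translation":[0,0.251,-0.63],"rotation":[0,0,0]},
  {"translation":[0,0.251,-0.695],"rotation":[0,0,0]},
  {"translation":[0,0.251,-0.695],"rotation":[0,0,0]},
])

```text
t: 3.48
eef_pos: [0.4909, 0.1389, 0.0746]
ee_rot: [-3.137, -0.004, 2.774]
force: [0.1, 0.2, -0.3]
width: 0.0881
gripper_force: 0.0
```

Call:
apply_moves([
  {"translation":[0,0,0],"rotation":[0,0,0]},
  {"translation":[0,0,0],"rotation":[0,0,0]},
  {"translation":[0,0,0],"rotation":[0,0,0]},
  {"translation":[0,0,0],"rotation":[0,0,0]},
  {"translation":[0,0,0],"rotation":[0,0,0]},
  {"translation":[0,0,0],"rotation":[0,0,0]},
  {"translation":[0,0,0],"rotation":[0,0,0]},
  {"translation":[0,0,0],"rotation":[0,0,0]},
  {"translation":[0,0,0],"rotation":[0,0,0]},
  {"translation":[0,0,0],"rotation":[0,0,0]},
], jaw=1, newtons=25)

```text
t: 4.32
eef_pos: [0.493, 0.1422, 0.078]
ee_rot: [3.14, 0.0, 2.775]
force: [-0.7, 4.4, 0.4]
width: 0.0293
gripper_force: 25.0
```

Gripped at 29 mm. Lifting 14 mm.

Call:
apply_moves([
  {"translation":[0,0,0.01],"rotation":[0,0,0]},
  {"translation":[0,0,0.02],"rotation":[0,0,0]},
  {"translation":[0,0,0.03],"rotation":[0,0,0]},
  {"translation":[0,0,0.04],"rotation":[0,0,0]},
  {"translation":[0,0,0.05],"rotation":[0,0,0]},
  {"translation":[0,0,0.06],"rotation":[0,0,0]},
  {"translation":[0,0,0.06],"rotation":[0,0,0]},
  {"translation":[0,0,0.06],"rotation":[0,0,0]},
  {"translation":[0,0,0.06],"rotation":[0,0,0]},
  {"translation":[0,0,0.06],"rotation":[0,0,0]},
])

```text
t: 5.15
eef_pos: [0.4926, 0.1414, 0.0926]
ee_rot: [-3.141, -0.0, 2.775]
force: [2.9, 2.0, -9.6]
width: 0.0293
gripper_force: 25.0
```

Run:
```python
from h import *
s=get_state(); print(s['t'],s['eef_pos'],s['ee_rot'],s['force'])
im=grab_frame('scene'); cv2.imwrite('pics/s3.png',im); print(red(im,(316,138,336,160)))
h=np.array([.5901,.1057]); p=np.array([.4928,.1434])
# arcs from knob start; units for angle th
d=p-h
for th in (.05,.1,.15,.2,.25,.3,.35,.4,.45):
    c,si=np.cos(th),np.sin(th); print(th,np.round((np.array([[c,-si],[si,c]])@d-d)/.25,3),round(np.degrees(th)/30,3))
```

```text
5.15 [0.49259419 0.14142556 0.09263173] [-3.14149307e+00 -1.58091654e-04  2.77522766e+00] [ 2.9294195   2.04033605 -9.63107044]
(np.float64(326.3551912568306), np.float64(148.46083788706738))
0.05 [-0.007 -0.02 ] 0.095
0.1 [-0.013 -0.04 ] 0.191
0.15 [-0.018 -0.06 ] 0.286
0.2 [-0.022 -0.08 ] 0.382
0.25 [-0.025 -0.101] 0.477
0.3 [-0.027 -0.122] 0.573
0.35 [-0.028 -0.143] 0.668
0.4 [-0.028 -0.163] 0.764
0.45 [-0.027 -0.184] 0.859
```

The downward pull of 9.6 N shows the pin is up. Turning 0.40 rad with the pin lifted.

Call:
apply_moves([
  {"translation":[-0.007,-0.02,0],"rotation":[0,0,0.095]},
  {"translation":[-0.013,-0.04,0],"rotation":[0,0,0.191]},
  {"translation":[-0.018,-0.06,0],"rotation":[0,0,0.286]},
  {"translation":[-0.022,-0.08,0],"rotation":[0,0,0.382]},
  {"translation":[-0.025,-0.101,0],"rotation":[0,0,0.477]},
  {"translation":[-0.027,-0.122,0],"rotation":[0,0,0.573]},
  {"translation":[-0.028,-0.143,0],"rotation":[0,0,0.668]},
  {"translation":[-0.028,-0.163,0],"rotation":[0,0,0.764]},
  {"translation":[-0.028,-0.163,0],"rotation":[0,0,0.764]},
  {"translation":[-0.028,-0.163,0],"rotation":[0,0,0.764]},
])

```text
t: 6.03
eef_pos: [0.4864, 0.1006, 0.0931]
ee_rot: [3.141, 0.001, -3.108]
force: [4.6, 1.4, -9.9]
width: 0.0294
gripper_force: 25.0
```

Run:
```python
from h import *
s=get_state(); print(s['t'],s['eef_pos'],s['ee_rot'],s['force'])
im=grab_frame('scene'); cv2.imwrite('pics/s4.png',im); cv2.imwrite('pics/c4.png',cv2.resize(im[120:250,250:410],None,fx=4,fy=4,interpolation=2))
```

```text
6.0333 [0.48641179 0.10064452 0.09309489] [ 3.14122272e+00  1.38682419e-03 -3.10781445e+00] [ 4.64121426  1.39337542 -9.90525212]
```

View pics/c4.png

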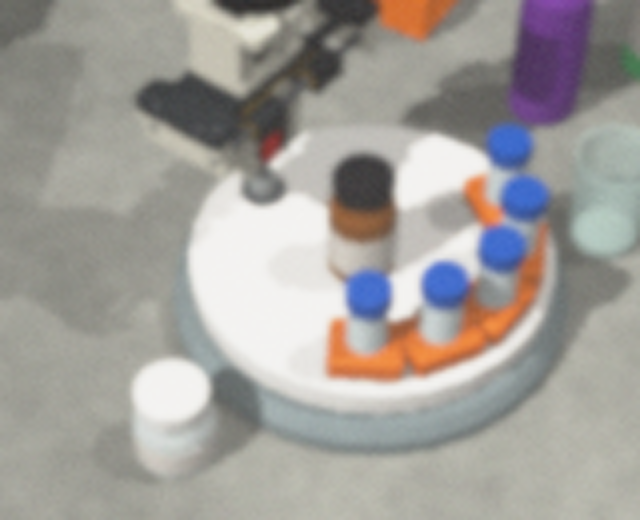

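The view shows the jar upright (crop 363,220), the knob lifted in the fingers and the disc turned about 0.4 rad. Now I let the pin down on the ring and open just enough to straddle the knob.

Call:
apply_moves([
  {"translation":[0,0,-0.004],"rotation":[0,0,0]},
  {"translation":[0,0,-0.008],"rotation":[0,0,0]},
  {"translation":[0,0,-0.012],"rotation":[0,0,0]},
  {"translation":[0,0,-0.016],"rotation":[0,0,0]},
  {"translation":[0,0,-0.018],"rotation":[0,0,0]},
  {"translation":[0,0,-0.018],"rotation":[0,0,0]},
  {"translation":[0,0,-0.018],"rotation":[0,0,0]},
  {"translation":[0,0,-0.018],"rotation":[0,0,0]},
  {"translation":[0,0,-0.018],"rotation":[0,0,0]},
  {"translation":[0,0,-0.018],"rotation":[0,0,0]},
])

```text
t: 6.92
eef_pos: [0.4864, 0.1009, 0.0886]
ee_rot: [3.141, 0.001, -3.108]
force: [6.1, 1.1, -8.8]
width: 0.0292
gripper_force: 25.0
```

Call:
apply_moves([
  {"translation":[0,0,0],"rotation":[0,0,0]},
  {"translation":[0,0,0],"rotation":[0,0,0]},
  {"translation":[0,0,0],"rotation":[0,0,0]},
  {"translation":[0,0,0],"rotation":[0,0,0]},
  {"translation":[0,0,-0.01],"rotation":[0,0,0]},
  {"translation":[0,0,-0.02],"rotation":[0,0,0]},
  {"translation":[0,0,-0.03],"rotation":[0,0,0]},
  {"translation":[0,0,-0.04],"rotation":[0,0,0]},
  {"translation":[0,0,-0.044],"rotation":[0,0,0]},
  {"translation":[0,0,-0.044],"rotation":[0,0,0]},
], jaw=0.18)

```text
t: 7.75
eef_pos: [0.4854, 0.1006, 0.0769]
ee_rot: [-3.141, -0.001, -3.108]
force: [0.1, 0.2, -0.3]
width: 0.0362
gripper_force: 0.0
```

```bash
cat > arc.py <<'E'
from h import *
import sys
s=get_state(); print(s['t'],s['eef_pos'],s['ee_rot'][2],s['force'],s['width'])
h=np.array([.5901,.1057]); d=s['eef_pos'][:2]-h; print('ang',np.arctan2(d[1],d[0])%(2*np.pi)-np.radians(159.9),np.hypot(*d))
d*=.105/np.hypot(*d)
for th in map(float,sys.argv[1:]):
    c,si=np.cos(th),np.sin(th); print(th,np.round((np.array([[c,-si],[si,c]])@d-d)/.25,4),round(np.degrees(th)/30,4))
E
python3 arc.py .02 .04 .06 .08
```

```text
7.75 [0.48544039 0.10055921 0.07687156] -3.107933524279666 [ 0.10085725  0.16906729 -0.27451431] 0.03616668460714305
ang 0.3998908487093287 0.1047857857756475
0.02 [ 0.0005 -0.0084] 0.0382
0.04 [ 0.0012 -0.0168] 0.0764
0.06 [ 0.002  -0.0251] 0.1146
0.08 [ 0.003  -0.0335] 0.1528
```

Released cleanly (zero force, 36 mm opening). Pushing 0.08 rad of tool travel, to contact and about 0.45 rad.

Call:
apply_moves([
  {"translation":[0.0002,-0.0042,0],"rotation":[0,0,0.019]},
  {"translation":[0.0005,-0.0084,0],"rotation":[0,0,0.038]},
  {"translation":[0.0008,-0.0126,0],"rotation":[0,0,0.057]},
  {"translation":[0.0012,-0.0168,0],"rotation":[0,0,0.076]},
  {"translation":[0.0016,-0.021,0],"rotation":[0,0,0.095]},
  {"translation":[0.002,-0.0251,0],"rotation":[0,0,0.115]},
  {"translation":[0.0025,-0.0293,0],"rotation":[0,0,0.134]},
  {"translation":[0.003,-0.0335,0],"rotation":[0,0,0.153]},
  {"translation":[0.003,-0.0335,0],"rotation":[0,0,0.153]},
  {"translation":[0.003,-0.0335,0],"rotation":[0,0,0.153]},
])

```text
t: 8.58
eef_pos: [0.4866, 0.0926, 0.0774]
ee_rot: [3.141, 0.0, -3.028]
force: [-0.0, 5.5, -1.7]
width: 0.0358
gripper_force: 2.4
```

```bash
python3 arc.py .01 .02 .03 .04 .06 .08 .1 .12
```

```text
8.5833 [0.48656225 0.09261221 0.07739137] -3.027778628943236 [-0.03537729  5.51045763 -1.71746332] 0.03582643818319967
ang 0.47655023884645775 0.10436166045944395
0.01 [ 0.0005 -0.0042] 0.0191
0.02 [ 0.0011 -0.0083] 0.0382
0.03 [ 0.0018 -0.0125] 0.0573
0.04 [ 0.0024 -0.0166] 0.0764
0.06 [ 0.0039 -0.0249] 0.1146
0.08 [ 0.0055 -0.0331] 0.1528
0.1 [ 0.0073 -0.0413] 0.191
0.12 [ 0.0093 -0.0495] 0.2292
```

Riding at 5.5 N. Another 0.06, then small steps.

Call:
apply_moves([
  {"translation":[0.0005,-0.0042,0],"rotation":[0,0,0.019]},
  {"translation":[0.0011,-0.0083,0],"rotation":[0,0,0.038]},
  {"translation":[0.0018,-0.0125,0],"rotation":[0,0,0.057]},
  {"translation":[0.0024,-0.0166,0],"rotation":[0,0,0.076]},
  {"translation":[0.0031,-0.0208,0],"rotation":[0,0,0.095]},
  {"translation":[0.0039,-0.0249,0],"rotation":[0,0,0.115]},
  {"translation":[0.0039,-0.0249,0],"rotation":[0,0,0.115]},
  {"translation":[0.0039,-0.0249,0],"rotation":[0,0,0.115]},
  {"translation":[0.0039,-0.0249,0],"rotation":[0,0,0.115]},
  {"translation":[0.0039,-0.0249,0],"rotation":[0,0,0.115]},
])

```text
t: 9.42
eef_pos: [0.4875, 0.0859, 0.0774]
ee_rot: [-3.141, 0.0, -2.968]
force: [1.0, 2.5, -0.2]
width: 0.036
gripper_force: 0.9
```

```bash
python3 arc.py .01 .02 .03 .04
```

```text
9.4167 [0.48745658 0.08590611 0.07735984] -2.9676415795064424 [ 0.97076362  2.50739003 -0.22066175] 0.036044192223170214
ang 0.54131402433533 0.10453453679041194
0.01 [ 0.0008 -0.0041] 0.0191
0.02 [ 0.0017 -0.0082] 0.0382
0.03 [ 0.0026 -0.0123] 0.0573
0.04 [ 0.0035 -0.0164] 0.0764
```

Call:
apply_moves([
  {"translation":[0.0003,-0.0012,0],"rotation":[0,0,0.006]},
  {"translation":[0.0005,-0.0025,0],"rotation":[0,0,0.011]},
  {"translation":[0.0008,-0.0037,0],"rotation":[0,0,0.017]},
  {"translation":[0.001,-0.0049,0],"rotation":[0,0,0.023]},
  {"translation":[0.0013,-0.0062,0],"rotation":[0,0,0.029]},
  {"translation":[0.0016,-0.0074,0],"rotation":[0,0,0.034]},
  {"translation":[0.0018,-0.0086,0],"rotation":[0,0,0.04]},
  {"translation":[0.0021,-0.0098,0],"rotation":[0,0,0.046]},
  {"translation":[0.0023,-0.0111,0],"rotation":[0,0,0.052]},
  {"translation":[0.0026,-0.0123,0],"rotation":[0,0,0.057]},
])

```text
t: 10.25
eef_pos: [0.4881, 0.083, 0.0774]
ee_rot: [3.142, 0.0, -2.937]
force: [0.8, 4.9, -0.7]
width: 0.036
gripper_force: 2.5
```

```bash
python3 arc.py .01 .02 .03
```

```text
10.25 [0.48812688 0.08301644 0.07736688] -2.9373912969316294 [ 0.76989183  4.89887511 -0.6591554 ] 0.035952321784294354
ang 0.5696938199436063 0.10446559939427486
0.01 [ 0.0009 -0.0041] 0.0191
0.02 [ 0.0019 -0.0082] 0.0382
0.03 [ 0.0029 -0.0123] 0.0573
```

Call:
apply_moves([
  {"translation":[0.0003,-0.0012,0],"rotation":[0,0,0.006]},
  {"translation":[0.0006,-0.0025,0],"rotation":[0,0,0.011]},
  {"translation":[0.0009,-0.0037,0],"rotation":[0,0,0.017]},
  {"translation":[0.0012,-0.0049,0],"rotation":[0,0,0.023]},
  {"translation":[0.0015,-0.0062,0],"rotation":[0,0,0.029]},
  {"translation":[0.0018,-0.0074,0],"rotation":[0,0,0.034]},
  {"translation":[0.002,-0.0086,0],"rotation":[0,0,0.04]},
  {"translation":[0.0023,-0.0098,0],"rotation":[0,0,0.046]},
  {"translation":[0.0026,-0.0111,0],"rotation":[0,0,0.052]},
  {"translation":[0.0029,-0.0123,0],"rotation":[0,0,0.057]},
])

```text
t: 11.08
eef_pos: [0.4888, 0.0799, 0.0773]
ee_rot: [3.142, 0.0, -2.908]
force: [1.1, 5.2, -0.3]
width: 0.0358
gripper_force: 2.3
```

Call:
apply_moves([
  {"translation":[0.0003,-0.0012,0],"rotation":[0,0,0.006]},
  {"translation":[0.0006,-0.0024,0],"rotation":[0,0,0.011]},
  {"translation":[0.001,-0.0037,0],"rotation":[0,0,0.017]},
  {"translation":[0.0013,-0.0049,0],"rotation":[0,0,0.023]},
  {"translation":[0.0016,-0.0061,0],"rotation":[0,0,0.029]},
  {"translation":[0.0019,-0.0073,0],"rotation":[0,0,0.034]},
  {"translation":[0.0022,-0.0085,0],"rotation":[0,0,0.04]},
  {"translation":[0.0026,-0.0098,0],"rotation":[0,0,0.046]},
  {"translation":[0.0029,-0.011,0],"rotation":[0,0,0.052]},
  {"translation":[0.0032,-0.0122,0],"rotation":[0,0,0.057]},
])

```text
t: 11.92
eef_pos: [0.4897, 0.0769, 0.0773]
ee_rot: [3.142, 0.0, -2.878]
force: [1.0, 4.6, -0.5]
width: 0.0356
gripper_force: 2.2
```

Call:
apply_moves([
  {"translation":[0.0004,-0.0012,0],"rotation":[0,0,0.006]},
  {"translation":[0.0007,-0.0024,0],"rotation":[0,0,0.011]},
  {"translation":[0.0011,-0.0036,0],"rotation":[0,0,0.017]},
  {"translation":[0.0014,-0.0048,0],"rotation":[0,0,0.023]},
  {"translation":[0.0018,-0.006,0],"rotation":[0,0,0.029]},
  {"translation":[0.0021,-0.0073,0],"rotation":[0,0,0.034]},
  {"translation":[0.0025,-0.0085,0],"rotation":[0,0,0.04]},
  {"translation":[0.0028,-0.0097,0],"rotation":[0,0,0.046]},
  {"translation":[0.0032,-0.0109,0],"rotation":[0,0,0.052]},
  {"translation":[0.0035,-0.0121,0],"rotation":[0,0,0.057]},
])

```text
t: 12.75
eef_pos: [0.4902, 0.0737, 0.0772]
ee_rot: [-3.141, -0.001, -2.848]
force: [0.9, 3.4, -1.9]
width: 0.0362
gripper_force: 1.7
```

The force is falling, so this may be the edge of a hole. A smaller step next.

Call:
apply_moves([
  {"translation":[0.0003,-0.0008,0],"rotation":[0,0,0.004]},
  {"translation":[0.0005,-0.0016,0],"rotation":[0,0,0.008]},
  {"translation":[0.0008,-0.0024,0],"rotation":[0,0,0.011]},
  {"translation":[0.001,-0.0032,0],"rotation":[0,0,0.015]},
  {"translation":[0.0013,-0.004,0],"rotation":[0,0,0.019]},
  {"translation":[0.0016,-0.0048,0],"rotation":[0,0,0.023]},
  {"translation":[0.0018,-0.0056,0],"rotation":[0,0,0.027]},
  {"translation":[0.0021,-0.0064,0],"rotation":[0,0,0.031]},
  {"translation":[0.0023,-0.0072,0],"rotation":[0,0,0.034]},
  {"translation":[0.0026,-0.008,0],"rotation":[0,0,0.038]},
])

```text
t: 13.58
eef_pos: [0.491, 0.0718, 0.0773]
ee_rot: [-3.142, -0.0, -2.828]
force: [-0.4, 0.8, -0.0]
width: 0.036
gripper_force: 0.4
```

```bash
python3 arc.py
python3 - <<'E'
from h import *
im=grab_frame('scene'); cv2.imwrite('pics/s5.png',im); cv2.imwrite('pics/c5.png',cv2.resize(im[130:230,280:380],None,fx=6,fy=6,interpolation=2))
E
```

```text
13.5833 [0.49102246 0.07179097 0.07730764] -2.8281443181520984 [-0.42065412  0.78229648 -0.00826813] 0.036004527674804304
ang 0.6805628261621357 0.1047195362502188
```

View pics/c5.png

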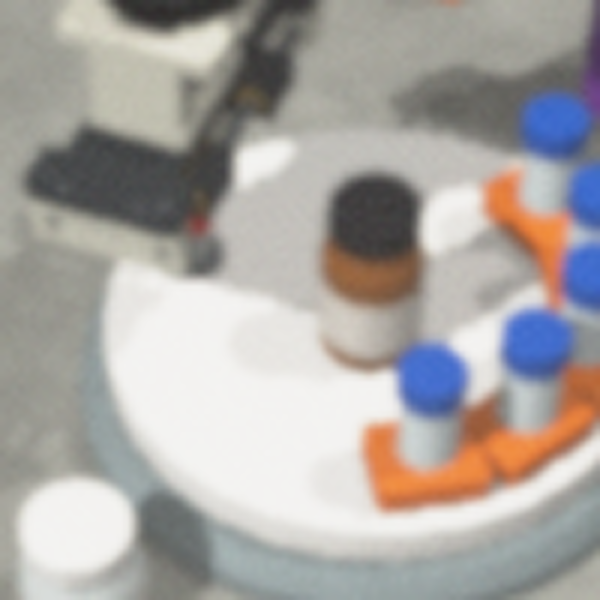

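Slack: the push fell to 0.8 N, and in the crop the red knob (200,225) sits just above the bush (205,255). I'll confirm with a small push against the far wall.

Call:
apply_moves([
  {"translation":[0.0003,-0.0008,0],"rotation":[0,0,0.004]},
  {"translation":[0.0005,-0.0016,0],"rotation":[0,0,0.008]},
  {"translation":[0.0008,-0.0024,0],"rotation":[0,0,0.011]},
  {"translation":[0.001,-0.0032,0],"rotation":[0,0,0.015]},
  {"translation":[0.0013,-0.004,0],"rotation":[0,0,0.019]},
  {"translation":[0.0016,-0.0048,0],"rotation":[0,0,0.023]},
  {"translation":[0.0018,-0.0056,0],"rotation":[0,0,0.027]},
  {"translation":[0.0021,-0.0064,0],"rotation":[0,0,0.031]},
  {"translation":[0.0023,-0.0072,0],"rotation":[0,0,0.034]},
  {"translation":[0.0026,-0.008,0],"rotation":[0,0,0.038]},
])

```text
t: 14.47
eef_pos: [0.4918, 0.0699, 0.0773]
ee_rot: [3.142, 0.0, -2.808]
force: [-1.5, -0.6, -0.3]
width: 0.0361
gripper_force: 0.4
```

Call:
apply_moves([
  {"translation":[0.0003,-0.0008,0],"rotation":[0,0,0.004]},
  {"translation":[0.0006,-0.0016,0],"rotation":[0,0,0.008]},
  {"translation":[0.0009,-0.0024,0],"rotation":[0,0,0.011]},
  {"translation":[0.0012,-0.0032,0],"rotation":[0,0,0.015]},
  {"translation":[0.0015,-0.004,0],"rotation":[0,0,0.019]},
  {"translation":[0.0017,-0.0048,0],"rotation":[0,0,0.023]},
  {"translation":[0.002,-0.0056,0],"rotation":[0,0,0.027]},
  {"translation":[0.0023,-0.0064,0],"rotation":[0,0,0.031]},
  {"translation":[0.0026,-0.0071,0],"rotation":[0,0,0.034]},
  {"translation":[0.0029,-0.0079,0],"rotation":[0,0,0.038]},
])

```text
t: 15.3
eef_pos: [0.4925, 0.0684, 0.0773]
ee_rot: [3.141, 0.0, -2.789]
force: [-2.8, 6.8, 0.1]
width: 0.0358
gripper_force: 3.5
```

```bash
python3 arc.py -.035
```

```text
15.3 [0.49245871 0.06841487 0.07731922] -2.7885203131859466 [-2.7603951   6.79585104  0.09054887] 0.03580903527932988
ang 0.7155809357875169 0.10451795655533296
-0.035 [-0.005   0.0138] -0.0668
```

Call:
apply_moves([
  {"translation":[0.0003,-0.0008,0],"rotation":[0,0,0.004]},
  {"translation":[0.0006,-0.0016,0],"rotation":[0,0,0.008]},
  {"translation":[0.0009,-0.0024,0],"rotation":[0,0,0.011]},
  {"translation":[0.0012,-0.0032,0],"rotation":[0,0,0.015]},
  {"translation":[0.0015,-0.004,0],"rotation":[0,0,0.019]},
  {"translation":[0.0015,-0.004,0],"rotation":[0,0,0.019]},
  {"translation":[0.0015,-0.004,0],"rotation":[0,0,0.019]},
  {"translation":[0.0015,-0.004,0],"rotation":[0,0,0.019]},
  {"translation":[0.0015,-0.004,0],"rotation":[0,0,0.019]},
  {"translation":[0.0015,-0.004,0],"rotation":[0,0,0.019]},
])

```text
t: 16.13
eef_pos: [0.4927, 0.0682, 0.0773]
ee_rot: [3.14, 0.001, -2.779]
force: [-4.5, 10.6, 1.3]
width: 0.0361
gripper_force: 5.8
```

Dead stop: 11.5 N and hardly any travel, at about 0.69 rad. Backing off to centre, then opening and rising.

Call:
apply_moves([
  {"translation":[-0.002,0.0055,0],"rotation":[0,0,-0.03]},
  {"translation":[-0.004,0.011,0],"rotation":[0,0,-0.06]},
  {"translation":[-0.006,0.0165,0],"rotation":[0,0,-0.08]},
  {"translation":[-0.006,0.0165,0],"rotation":[0,0,-0.08]},
  {"translation":[-0.006,0.0165,0],"rotation":[0,0,-0.08]},
  {"translation":[-0.006,0.0165,0],"rotation":[0,0,-0.08]},
  {"translation":[-0.006,0.0165,0],"rotation":[0,0,-0.08]},
  {"translation":[-0.006,0.0165,0],"rotation":[0,0,-0.08]},
  {"translation":[-0.006,0.0165,0],"rotation":[0,0,-0.08]},
  {"translation":[-0.006,0.0165,0],"rotation":[0,0,-0.08]},
])

```text
t: 16.97
eef_pos: [0.4913, 0.0709, 0.0773]
ee_rot: [-3.142, -0.0, -2.82]
force: [0.3, -0.6, -0.0]
width: 0.0359
gripper_force: 0.0
```

Call:
apply_moves([
  {"translation":[0,0,0],"rotation":[0,0,0]},
  {"translation":[0,0,0],"rotation":[0,0,0]},
  {"translation":[0,0,0],"rotation":[0,0,0]},
  {"translation":[0,0,0],"rotation":[0,0,0]},
  {"translation":[0,0,0],"rotation":[0,0,0]},
  {"translation":[0,0,0.04],"rotation":[0,0,0]},
  {"translation":[0,0,0.1],"rotation":[0,0,0]},
  {"translation":[0,0,0.18],"rotation":[0,0,0]},
  {"translation":[0,0,0.28],"rotation":[0,0,0]},
  {"translation":[0,0,0.4],"rotation":[0,0,0]},
], jaw=-0.6)

```text
t: 17.8
eef_pos: [0.4905, 0.0706, 0.1781]
ee_rot: [-3.141, -0.002, -2.821]
force: [1.0, 0.7, 0.2]
width: 0.07
gripper_force: 0.0
```

Call:
apply_moves([
  {"translation":[-0.1,0,0.1],"rotation":[0,0,0]},
  {"translation":[-0.15,-0.1,0.2],"rotation":[0,0,0]},
  {"translation":[-0.15,-0.2,0.3],"rotation":[0,0,0]},
  {"translation":[-0.15,-0.3,0.35],"rotation":[0,0,0]},
  {"translation":[-0.15,-0.4,0.35],"rotation":[0,0,0]},
  {"translation":[-0.15,-0.5,0.35],"rotation":[0,0,0]},
  {"translation":[-0.15,-0.6,0.35],"rotation":[0,0,0]},
  {"translation":[-0.15,-0.7,0.35],"rotation":[0,0,0]},
  {"translation":[-0.15,-0.8,0.35],"rotation":[0,0,0]},
  {"translation":[-0.15,-0.8,0.35],"rotation":[0,0,0]},
])

```text
t: 18.63
eef_pos: [0.4533, -0.1319, 0.2656]
ee_rot: [-3.141, -0.0, -2.823]
force: [0.4, -0.7, 0.3]
width: 0.0703
gripper_force: 0.0
```

Run:
```python
from h import *
a,b=grab_frame('scene'),grab_frame('top'); s=get_state(); print(s['t'],s['eef_pos'],s['force'])
cv2.imwrite('pics/s6.png',a); cv2.imwrite('pics/t6.png',b)
f=lambda i,b:cv2.resize(i[b[1]:b[3],b[0]:b[2]],None,fx=4,fy=4,interpolation=2)
cv2.imwrite('pics/c6.png',np.hstack([f(a,(275,130,375,250)),f(b,(230,155,330,275))]))
try:
    ra,rb=red(a,(290,140,335,185)),red(b,(275,236,300,262)); P,e=tri(ra,rb); print(ra,rb,P,e,np.arctan2(P[1]-.1057,P[0]-.5901)%(2*np.pi)-np.radians(158.8))
except Exception as x: print(x)
```

```text
18.7333 [ 0.45354893 -0.12978023  0.26538607] [ 1.26538688  0.51483744 -1.02414723]
(np.float64(310.52623612512616), np.float64(162.989404641776)) (np.float64(295.2557852514656), np.float64(246.56649182351126)) [0.49144875 0.07181798 0.09748488] 0.0014571875305680296 0.7008397642022008
```

View pics/c6.png

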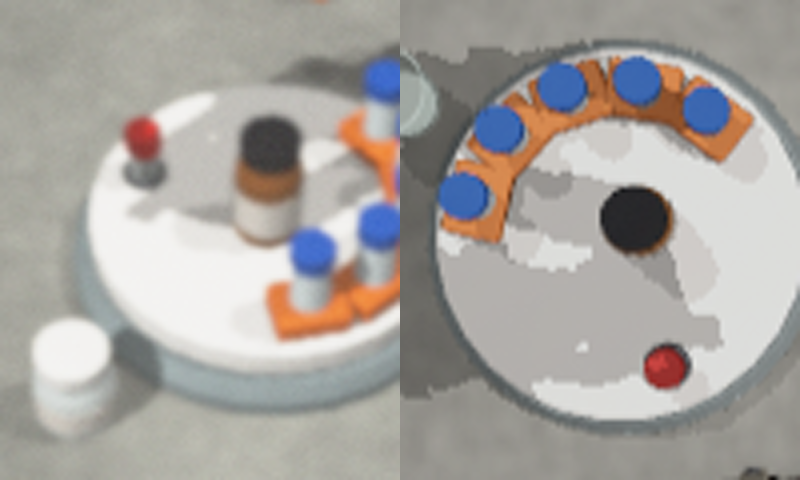

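The knob stands at z = 0.0975, the same as when it was seated at the start (0.0977), and at 0.70 rad. The jar is upright near the hub and the gripper is clear, so I'm handing in.

```bash
python3 -c "
from station import *
print(job_done())"
```

```text
the job is handed in; nothing more can be done
None
```

The carousel is turned to about 0.70 rad with the pin seated in the first hole it came to; the amber jar is upright near the hub and the arm is clear. I handed the job in at about 19 s; no verdict was returned, and I did not re-measure the bystanders at the end.

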